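# Line the jars up by height on the bench rack

### The job

Tidy the four white lidded jars onto the wooden rack in order of height: the tallest on the cork pad next to the steel end post, then each shorter one on the next pad along, the shortest on the pad farthest from the post. Stand each jar upright in the middle of its pad, and do not tip any jar over on the way.

Things in the scene. Friction and masses are not known exactly. Their poses are not given: they have to be found in the camera images.
- jar_tallest: the tallest of four plain round white plastic jars with grey screw lids: an upright straight cylinder, 54 mm in diameter and 74 mm high with its lid (the lid is as wide as the jar), about 200 g; origin at the centre of its underside, z up; it starts standing on the bench (z = 0)
- jar_tall: the second tallest of four plain round white plastic jars with grey screw lids: an upright straight cylinder, 46 mm in diameter and 60 mm high with its lid (the lid is as wide as the jar), about 130 g; origin at the centre of its underside, z up; it starts standing on the bench (z = 0)
- jar_short: the second shortest of four plain round white plastic jars with grey screw lids: an upright straight cylinder, 38 mm in diameter and 46 mm high with its lid (the lid is as wide as the jar), about 80 g; origin at the centre of its underside, z up; it starts standing on the bench (z = 0)
- jar_shortest: the shortest of four plain round white plastic jars with grey screw lids: an upright straight cylinder, 30 mm in diameter and 34 mm high with its lid (the lid is as wide as the jar), about 50 g; origin at the centre of its underside, z up; it starts standing on the bench (z = 0)
- rack: fixed low plywood board lying on the bench, 90 mm wide (its x) by 360 mm long (its y, the direction of the row) and 18 mm thick; origin at the centre of its underside on the bench. It carries the four cork pads in one straight row along its y, 72 mm apart, at y = -108, -36, 36 and 108 mm
- pad_a: one of four identical round cork pads fixed on the board, 56 mm in diameter, 3 mm thick, their tops 21 mm above the bench; origin at the centre of its underside. Which pad of this name lies where in the row changes from start to start
- pad_b: one of four identical round cork pads fixed on the board, 56 mm in diameter, 3 mm thick, their tops 21 mm above the bench; origin at the centre of its underside. Which pad of this name lies where in the row changes from start to start
- pad_c: one of four identical round cork pads fixed on the board, 56 mm in diameter, 3 mm thick, their tops 21 mm above the bench; origin at the centre of its underside. Which pad of this name lies where in the row changes from start to start
- pad_d: one of four identical round cork pads fixed on the board, 56 mm in diameter, 3 mm thick, their tops 21 mm above the bench; origin at the centre of its underside. Which pad of this name lies where in the row changes from start to start
- end_post: upright steel end post fixed on one end of the board (either end), a plain block 60 mm across the board, 14 mm along it and 60 mm high, its top 78 mm above the bench; origin at the centre of its underside on the board, 55 mm from the centre of the nearest pad. The other end of the board has only a flat wooden strip 6 mm high

How it is judged:
By the outcome, as a careful person would: the job done as asked, in the order asked, and still so for the second after the job is handed in, with the robot touching nothing.
It also fails if it takes over 112 s, if anything falls off the work surface, if the arm or the gripper's body presses on something with over 40 N, if the wrist force passes 120 N, or if a joint passes its speed limit or range.

### The arm

A 6-joint arm with a two-finger parallel gripper is mounted at the origin on the work surface. World frame = base frame: x ahead of the robot, y to its left, z up, the work surface at z = 0. Lengths are in m, angles in rad, forces in N, time in s.
With the tool pointing down it reaches from about 0.35 to 0.725 m from the base axis. Payload 6 kg.
Tool frame: the origin (TCP) lies at the very end of the fingers, on their centre line; the grasp point (between the pads) lies 19 mm behind it (robot.hold_point_z is the distance from the TCP to the grasp point, in m); z points along the fingers, y is the line along which they close (so a half turn about z gives the same grasp; the last joint's range is limited). The gripper opens to 85 mm and grips with 20 to 120 N. Pads are 22 mm wide; open, the fingers measure 114 mm over their backs; the gripper's body (76 mm by 85 mm) begins 54 mm behind the grasp point. The pads swing forward as they close: fully open they stand 13 mm farther back than shut.
Start: joints at [1.481, 0.04, 0.085, 0, -1.615, -0.334], TCP at [0.247, 0.547, 0.231] pointing down, gripper open.
Joint ranges: [-2.56, 2.56], [-1.29, 2.01], [-1.08, 1.49], [-3.29, 1.98], [-2.81, -0.18], [-2.99, 2.99]. Speed limits (rad/s): [2.57, 2.57, 3.01, 3.14, 3.14, 3.14].

### API

Orientations are given as a unit quaternion [w, x, y, z].
In Python, from rig import telemetry, eyes, finish_job, robot gives the robot as it stands.
- The arm moves only by the shell command python3 -m inch 'ROWS' [FORCE]. ROWS is JSON, a list of rows, each a list of 3 entries, a list of its own where there are three numbers: the closure, from 0 (fully open) to 1 (shut), then the shift along the tool's x, y, z in mm, then the turn, a rotation vector about the tool's x, y, z in degrees. In form: [[grip, [x, y, z], [ax, ay, az]], ...]. A call has 1 to 10 rows; each row is the pose to reach, as a shift and turn from the pose commanded when the call began, along the tool's axes at that moment; what a row does not reach only later rows make up. A row lasts 1/10 s, in which the tool goes at most 50 mm and 8.59 degrees, less where a joint would pass 70% of its speed; a pose out of reach is approached as far as the arm can. A call with a gripper value outside its range is refused whole. The fingers move at their own pace and stop on an object; FORCE is the grip in N (left out, the last holds). Time passes only in rows, so rows that repeat a pose let the fingers close. It gives the time, the measured TCP pose, the force, the opening and the grip force at its end, in the units of the state.
- telemetry.state(): the state, without advancing time (a new reading comes with each control period).
- eyes.snapshot(name): name is "scene" or "top" or "wrist"; returns a dict with "img" (480x640x3 uint8, red, green, blue), "z_map" (480x640 float32, m along the optical axis (not along the pixel's ray), 0 where there is no reading), "fx", "fy", "cx", "cy" (pixels), "k1" (the pictures are not rectified: a ray, as slopes to the right and down, at radius r is drawn at 1 + k1 r^2 times it, then the intrinsics apply), "rvec" (rotation vector, rad) and "tvec" (3), from world to camera coordinates, as OpenCV has them; the wrist camera has in their place "tool_from_camera" (4x4, takes a point from camera to tool coordinates, whose origin is the TCP and whose axes are the flange's). Camera axes: x right, y down, z forward; pixel columns grow to the right and rows downward; lengths in m; the calibration is good to about 2 mm. A picture is of the moment at which its call begins: read the wrist's pose just before it.
- finish_job(): hands the job in; it is judged then, once.
The state is a dict: "time_s": time; "q": joint angles; "joint_vel": joint speeds; "tau": joint torques, N m; "ee_pos": TCP position; "tool_rot": TCP orientation; "ft_force": force on the tool from outside, world axes, zero at the start; "torque": the same for the moment, N m; "gripper_width": opening from 0.0 (shut) to 1.0 (fully open); "gripper_force": force on a finger pad.
Only numpy, scipy, OpenCV 4.12 (cv2) and the standard library are available. Lean on these libraries where they do the work, as an engineer would, in place of code of your own. Each camera call takes 0.05 s, during which the arm holds its last target. There are 200 camera calls.

## Working session

There is one attempt and no reset: what is moved stays moved. The work goes in short steps, Python scripts to look and compute and a shell command to move; the robot and the scene stay as the last step left them, time stands still between calls to the robot, and variables do not carry over. Pictures are saved under pics/ and viewed, at most 14 in all, crops included, and the job is handed in when it is done.

```bash
mkdir -p pics; ls
python3 - <<'E'
from rig import telemetry, eyes, robot
import cv2,numpy as np
s=telemetry.state();print(s)
for n in ["scene","top"]:
    d=eyes.snapshot(n);cv2.imwrite(f"pics/{n}0.png",d["img"][:,:,::-1]);np.save(f"pics/{n}0.npy",d,allow_pickle=True)
    print(n,{k:v for k,v in d.items() if k not in("img","z_map")})
E
```

```text
pics
{'time_s': 0.0, 'q': array([ 1.48072637e+00,  4.08215202e-02,  8.38203611e-02, -4.70298883e-04,
       -1.61546890e+00, -3.33708319e-01]), 'joint_vel': array([ 0.00017641, -0.00087004, -0.00069964,  0.00057206, -0.00134337,
       -0.00022043]), 'tau': array([-6.84226925e-04, -3.68204141e+01,  3.47416914e+01,  6.93256885e+00,
       -5.43826696e-03,  2.43635959e-06]), 'ee_pos': array([0.24650889, 0.5466768 , 0.2302773 ]), 'tool_rot': array([ 8.59211537e-04,  9.77637158e-01, -2.10297010e-01, -1.31488220e-04]), 'ft_force': array([-0.5309641 ,  0.07034397,  0.02055244]), 'torque': array([-0.01067993,  0.00057999,  0.02186076]), 'gripper_force': 0.0, 'gripper_width': 1.0022187372749776}
scene {'fx': 555.8518647393754, 'fy': 555.8518647393754, 'cx': 317.60273622338633, 'cy': 236.4474618638105, 'k1': -0.02459868721622711, 'rvec': array([ 1.89522466,  1.71634332, -0.60466408]), 'tvec': array([-0.04344362, -0.36623633,  1.28627517])}
top {'fx': 439.0337111335974, 'fy': 439.0337111335974, 'cx': 316.7555222149442, 'cy': 238.96007410989648, 'k1': -0.08859585362185862, 'rvec': array([ 2.1602637 , -2.12284114,  0.15711422]), 'tvec': array([-0.00575969,  0.51996629,  0.7163889 ])}
```

View pics/top0.png

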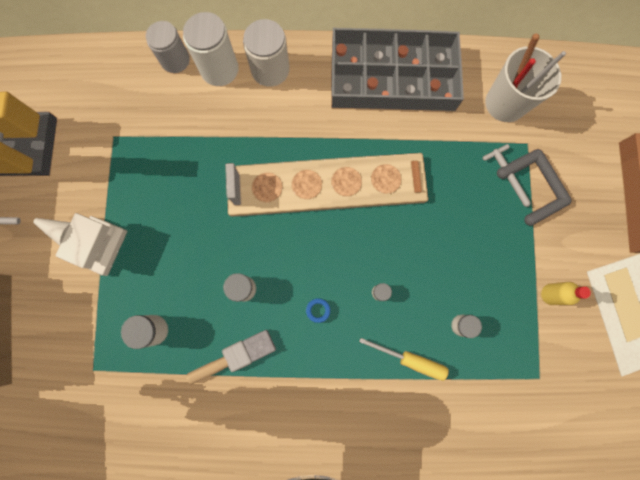

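View pics/scene0.png

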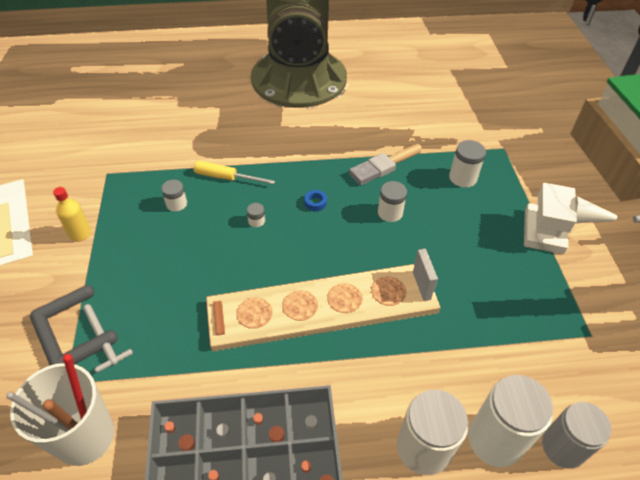

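The top view shows the jar lids at about (139,332) tallest, (239,288) tall, (467,326) short and (382,292) shortest. The post is at (232,183), with pads at (267,188), (307,184), (347,181) and (386,179). The three large canisters at the top left are not ours.

```bash
cat > h.py <<'E'
import cv2,numpy as np
def ray(d,px,z):
    """pixels (N,2) -> world points on plane z"""
    K=np.array([[d["fx"],0,d["cx"]],[0,d["fy"],d["cy"]],[0,0,1]])
    u=cv2.undistortPoints(np.float64(px).reshape(-1,1,2),K,np.array([d["k1"],0,0,0.])).reshape(-1,2)
    R=d["R"] if "R" in d else cv2.Rodrigues(d["rvec"])[0]; t=np.asarray(d["tvec"]).ravel()
    v=np.c_[u,np.ones(len(u))]@R; c=-R.T@t
    return c+v*((z-c[2])/v[:,2])[:,None]
def zpts(d,px):
    """pixels -> world points by depth"""
    px=np.int32(px);z=d["z_map"][px[:,1],px[:,0]]
    R=d["R"] if "R" in d else cv2.Rodrigues(d["rvec"])[0]; t=np.asarray(d["tvec"]).ravel()
    c=-R.T@t; p=ray(d,px,0.); f=(p-c)@R[2]
    return (c+(p-c)*(z/f)[:,None])[z>0]
def blob(d,mask,seed,win):
    m=np.zeros_like(mask);x,y=seed;m[y-win:y+win,x-win:x+win]=mask[y-win:y+win,x-win:x+win]
    cs,_=cv2.findContours(m,cv2.RETR_EXTERNAL,cv2.CHAIN_APPROX_NONE)
    return max(cs,key=cv2.contourArea)[:,0]
E
cat > m.py <<'E'
from h import *
S={"top":dict(tallest=(139,332),tall=(239,288),short=(469,326),shortest=(383,293)),
   "scene":dict(tallest=(470,152),tall=(393,192),short=(173,188),shortest=(256,211))}
H=dict(tallest=.074,tall=.06,short=.046,shortest=.034);W=dict(top=26,scene=22)
P={"top":[(267,188),(307,184),(347,181),(386,179)],"scene":[(389,290),(345,298),(300,305),(254,312)]}
for n in S:
    d=np.load(f"pics/{n}0.npy",allow_pickle=True).item()
    hsv=cv2.cvtColor(d["img"],cv2.COLOR_RGB2HSV)
    lid=cv2.inRange(hsv,(0,0,60),(180,60,150))
    for j,s in S[n].items():
        c=blob(d,lid,s,W[n]); w=ray(d,c,H[j]); (x,y),r=cv2.minEnclosingCircle(np.float32(w[:,:2]*1000))
        zp=zpts(d,np.array([s])+np.mgrid[-2:3,-2:3].reshape(2,-1).T)
        print(n,j,np.round([x,y,r],1),"mean",np.round((w.min(0)+w.max(0))/2,4),"zdepth",np.round(np.median(zp,0),4))
    for p in P[n]:
        hsvm=cv2.inRange(hsv,(0,110,0),(18,255,255))
        c=blob(d,hsvm,p,22);w=ray(d,c,.021);(x,y),r=cv2.minEnclosingCircle(np.float32(w[:,:2]*1000))
        print(n,"pad",np.round([x,y,r],1),np.round(ray(d,[p],.021)[0],4),"z",np.round(np.median(zpts(d,np.array([p])+np.mgrid[-2:3,-2:3].reshape(2,-1).T),0),4))
E
python3 m.py
```

```text
top tallest [361.4 282.3  38.4] mean [0.3583 0.2829 0.074 ] zdepth [0.3572 0.2889 0.0735]
top tall [433.6 129.6  27.6] mean [0.4344 0.1295 0.06  ] zdepth [0.4327 0.1303 0.0595]
top short [ 376.8 -250.3   26. ] mean [ 0.3765 -0.2505  0.046 ] zdepth [ 0.3756 -0.2549  0.0455]
top shortest [ 431.5 -108.2   17.6] mean [ 0.432  -0.1079  0.034 ] zdepth [ 0.4295 -0.1114  0.0334]
top pad [615.9  96.2  27.9] [0.6139 0.0945 0.021 ] z [0.614  0.0945 0.0206]
top pad [622.2  23.6  26.8] [0.6224 0.0227 0.021 ] z [0.6223 0.0227 0.0206]
top pad [628.9 -48.2  26.6] [ 0.6293 -0.0492  0.021 ] z [ 0.6294 -0.0492  0.0206]
top pad [ 635.  -119.2   27. ] [ 0.6344 -0.1197  0.021 ] z [ 0.6343 -0.1198  0.0202]
scene tallest [375.3 270.2  52.1] mean [0.3744 0.2759 0.074 ] zdepth [0.3636 0.2871 0.0753]
scene tall [448.7 120.2  43.4] mean [0.4479 0.1246 0.06  ] zdepth [0.4378 0.1305 0.0606]
scene short [ 392.  -255.7   37.2] mean [ 0.3919 -0.2552  0.046 ] zdepth [ 0.3783 -0.2562  0.046 ]
scene shortest [ 443.6 -113.3   27.5] mean [ 0.4437 -0.1118  0.034 ] zdepth [ 0.4375 -0.1105  0.0346]
scene pad [606.  102.8  41.8] [0.6145 0.0949 0.021 ] z [0.6144 0.095  0.021 ]
scene pad [622.1  21.9  28.3] [0.6228 0.0227 0.021 ] z [0.6236 0.0223 0.0217]
scene pad [628.5 -50.   28.4] [ 0.629  -0.0491  0.021 ] z [ 0.6288 -0.0492  0.0215]
scene pad [ 635.1 -121.7   28.7] [ 0.6349 -0.1211  0.021 ] z [ 0.6352 -0.1211  0.0208]
```

```bash
cat > m2.py <<'E'
from m import *
print()
G={}
for n in S:
    d=np.load(f"pics/{n}0.npy",allow_pickle=True).item()
    for j,s in S[n].items():
        px=np.array([s])+np.mgrid[-28:29,-28:29].reshape(2,-1).T
        w=zpts(d,px); k=abs(w[:,2]-H[j])<.004; (x,y),r=cv2.minEnclosingCircle(np.float32(w[k,:2]*1000))
        print(n,j,np.round([x,y,r],1),"mean",np.round(w[k].mean(0)*1000,1),k.sum())
E
python3 m2.py | sed -n '/^$/,$p'
cat > go.py <<'E'
import sys,numpy as np
from rig import telemetry
from scipy.spatial.transform import Rotation as Ro
# usage: go.py x y z [yaw of closing line, deg]: shift/turn in tool axes to a tool-down pose
s=telemetry.state();q=s["tool_rot"];R=Ro.from_quat([q[1],q[2],q[3],q[0]])
a=list(map(float,sys.argv[1:]))
print("t",round(s["time_s"],2),"tcp",np.round(s["ee_pos"]*1000,1),"F",np.round(s["ft_force"],1),"w",round(s["gripper_width"],3),s["gripper_force"])
print("shift mm",np.round(R.inv().apply(np.array(a[:3])-s["ee_pos"])*1000,1))
yaw=np.radians(a[3] if len(a)>3 else 5.05)+np.pi   # tool y = -(cos,sin)(closing)
y=np.array([np.cos(yaw),np.sin(yaw),0]);z=np.array([0,0,-1.]);x=np.cross(y,z)
T=Ro.from_matrix(np.c_[x,y,z]);print("turn deg",np.round((R.inv()*T).as_rotvec(degrees=True),2))
E
python3 go.py 0.36 0.286 0.17
```

```text
top tallest [357.4 292.9  27.1] mean [357.4 292.3  73.8] 837
top tall [434.9 133.8  22.8] mean [434.6 133.8  59.6] 583
top short [ 375.9 -256.5   19.5] mean [ 375.8 -256.1   45.5] 411
top shortest [ 432.4 -110.7   15. ] mean [ 432.5 -110.3   33.6] 238
scene tallest [354.6 292.4  28.8] mean [357.6 290.9  74.6] 485
scene tall [433.  131.6  24.5] mean [434.4 131.8  60.3] 414
scene short [ 375.2 -260.1   20.3] mean [ 375.8 -259.    46. ] 279
scene shortest [ 430.8 -113.3   16. ] mean [ 432.  -112.4   34.1] 181
t 0.1 tcp [246.5 546.7 230.4] F [-0.8 -0.1 -0.3] w 0.999 0.0
shift mm [210.6 190.9  60.7]
turn deg [ 8.000e-02 -5.000e-02  6.067e+01]
```

```bash
python3 -m inch '[[0,[26,23,8],[0,0,7.6]],[0,[52,46,15],[0,0,15.2]],[0,[78,70,23],[0,0,22.8]],[0,[103,93,30],[0,0,30.4]],[0,[129,116,38],[0,0,38]],[0,[155,140,45],[0,0,45.6]],[0,[180,163,53],[0,0,53.2]],[0,[206,186,61],[0,0,60.7]],[0,[206,186,61],[0,0,60.7]],[0,[206,186,61],[0,0,60.7]]]' 30; python3 go.py 0.3575 0.292 0.031
python3 - <<'E'
from rig import eyes;import cv2
d=eyes.snapshot("wrist");cv2.imwrite("pics/w1.png",d["img"][:,:,::-1]);print(d["tool_from_camera"])
E
```

```text
time_s: 1.1
ee_pos: [0.3582, 0.292, 0.1701]
tool_rot: [0.0, 0.737, -0.676, -0.0]
ft_force: [-0.3, 0.1, 0.5]
gripper_width: 1.0
gripper_force: 0.0
t 1.1 tcp [358.2 292.  170.1] F [-0.3  0.1  0.5] w 1.0 0.0
shift mm [ -0.    0.6 139.1]
turn deg [ 0.01 -0.   -0.07]
[[-8.67273212e-05 -9.65935885e-01 -2.58781490e-01  6.51730021e-02]
 [ 9.99998408e-01  3.77484090e-04 -1.74414566e-03 -1.53083196e-03]
 [ 1.78241877e-03 -2.58781229e-01  9.65934314e-01 -1.43526139e-01]
 [ 0.00000000e+00  0.00000000e+00  0.00000000e+00  1.00000000e+00]]
```

View pics/w1.png

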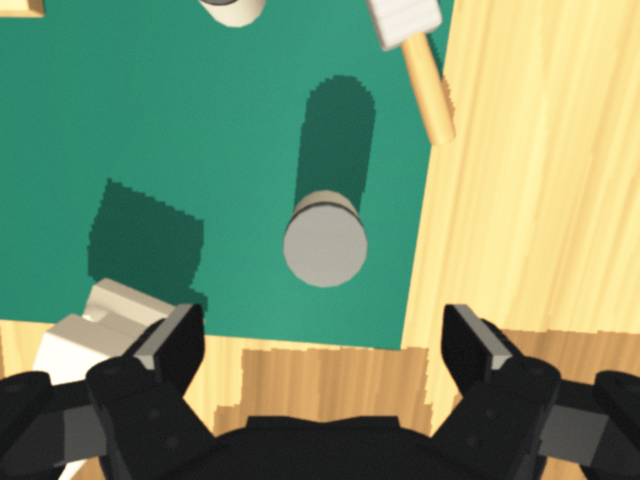

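Wrist view: the lid sits at (325,245), midway between the fingers, and the glue bottle at lower left is clear. I'll check the lid centre with this camera.

```bash
cat > wr.py <<'E'
import sys
from h import *
from rig import telemetry,eyes
from scipy.spatial.transform import Rotation as Ro
def shot(save=None):
    s=telemetry.state();d=eyes.snapshot("wrist");q=s["tool_rot"]
    T=np.eye(4);T[:3,:3]=Ro.from_quat([q[1],q[2],q[3],q[0]]).as_matrix();T[:3,3]=s["ee_pos"]
    C=T@d["tool_from_camera"];d["R"]=C[:3,:3].T;d["tvec"]=-C[:3,:3].T@C[:3,3]
    if save:cv2.imwrite(save,d["img"][:,:,::-1])
    return d
def lid(d,x,y,h,tol=.004,rad=.06):
    px=np.mgrid[0:640:2,0:480:2].reshape(2,-1).T
    w=zpts(d,px);k=(abs(w[:,2]-h)<tol)&(np.hypot(w[:,0]-x,w[:,1]-y)<rad)
    if k.sum()<5:return "none",k.sum()
    (cx,cy),r=cv2.minEnclosingCircle(np.float32(w[k,:2]*1000));return np.round([cx,cy,r],1),np.round(w[k].mean(0)*1000,1),k.sum()
if __name__=="__main__":
    print(lid(shot(),*map(float,sys.argv[1:4])))
E
python3 wr.py .3575 .292 .074
```

```text
(array([358.5, 292.1,  27.2]), array([358.7, 291. ,  74.9]), np.int64(1388))
```

```bash
python3 -m inch '[[0,[0,0,40],[0,0,0]],[0,[0,0,80],[0,0,0]],[0,[0,0,110],[0,0,0]],[0,[0,0,130],[0,0,0]],[0,[0,0,140],[0,0,0]],[0,[0,0,140],[0,0,0]]]' 40; python3 -m inch '[[1,[0,0,0],[0,0,0]],[1,[0,0,0],[0,0,0]],[1,[0,0,0],[0,0,0]],[1,[0,0,0],[0,0,0]],[1,[0,0,0],[0,0,0]],[1,[0,0,0],[0,0,0]],[1,[0,0,0],[0,0,0]],[1,[0,0,0],[0,0,0]]]' 40
```

```text
time_s: 1.8
ee_pos: [0.3574, 0.2926, 0.0292]
tool_rot: [0.001, 0.738, -0.675, 0.0]
ft_force: [0.5, 0.4, 0.4]
gripper_width: 0.998
gripper_force: 0.0
time_s: 2.6
ee_pos: [0.3584, 0.2936, 0.032]
tool_rot: [-0.001, 0.737, -0.675, -0.0]
ft_force: [-3.8, 0.4, 5.9]
gripper_width: 0.623
gripper_force: 42.6
```

```bash
python3 -m inch '[[1,[0,0,-5],[0,0,0]],[1,[0,0,-20],[0,0,0]],[1,[0,0,-50],[0,0,0]],[1,[0,0,-80],[0,0,0]],[1,[0,0,-105],[0,0,0]],[1,[0,0,-110],[0,0,0]]]' 40; python3 -m inch '[[1,[8,-9,0],[0,0,0]],[1,[28,-31,0],[0,0,0]],[1,[57,-62,0],[0,0,0]],[1,[87,-95,0],[0,0,0]],[1,[117,-128,0],[0,0,0]],[1,[147,-161,0],[0,0,0]],[1,[177,-194,0],[0,0,0]],[1,[202,-221,0],[0,0,0]],[1,[216,-236,0],[0,0,0]],[1,[219,-239,0],[0,0,0]]]' 40;python3 -m inch '[[1,[0,0,0],[0,0,0]],[1,[0,0,0],[0,0,0]]]'; python3 go.py .6155 .0947 .0525
```

```text
time_s: 3.2
ee_pos: [0.3589, 0.2935, 0.1435]
tool_rot: [-0.002, 0.737, -0.676, -0.0]
ft_force: [0.3, -0.7, -2.2]
gripper_width: 0.623
gripper_force: 42.7
time_s: 4.2
ee_pos: [0.6157, 0.0925, 0.1368]
tool_rot: [0.002, 0.736, -0.677, -0.001]
ft_force: [0.2, -0.3, -3.3]
gripper_width: 0.624
gripper_force: 43.1
time_s: 4.4
ee_pos: [0.6145, 0.0954, 0.1392]
tool_rot: [0.001, 0.737, -0.675, -0.001]
ft_force: [0.4, -0.0, -2.2]
gripper_width: 0.623
gripper_force: 43.1
t 4.4 tcp [614.5  95.4 139.2] F [ 0.4 -0.  -2.2] w 0.623 43.070816695690155
shift mm [ 0.8 -1.1 86.7]
turn deg [ 0.1  -0.01 -0.02]
```

Run:
```python
from wr import *
d=shot("pics/w2.png")
print(lid(d,.6155,.0947,.184,.008,.05))
```

```text
(array([616.7,  86.8,  49.3]), array([616.8,  88.9, 182.4]), np.int64(6313))
```

View pics/w2.png

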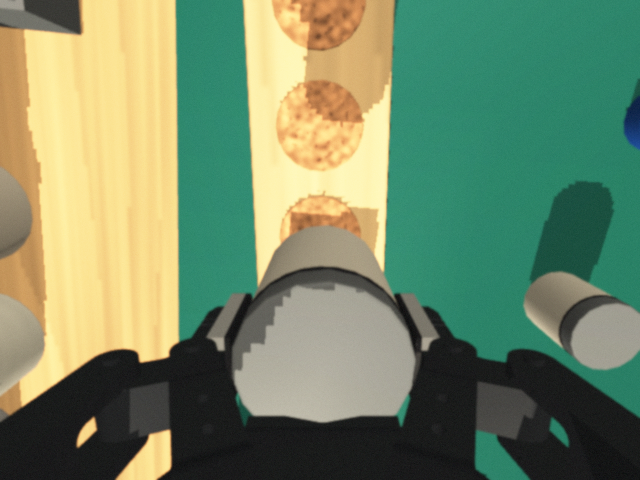

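The jar hangs upright with its lid centred at about (323,350). The other pads are in line above it at (320,225), (320,125) and (320,10). I'll lower it now.

```bash
python3 -m inch '[[1,[0.5,-1,15],[0,0,0]],[1,[0.5,-1,40],[0,0,0]],[1,[0.5,-1,62],[0,0,0]],[1,[0.5,-1,75],[0,0,0]],[1,[0.5,-1,80],[0,0,0]],[1,[0.5,-1,83],[0,0,0]],[1,[0.5,-1,83],[0,0,0]],[1,[0.5,-1,83],[0,0,0]]]'; python3 go.py .6155 .0947 .0525; python3 -m inch '[[1,[0,0,1],[0,0,0]],[1,[0,0,2],[0,0,0]],[1,[0,0,3],[0,0,0]],[1,[0,0,3],[0,0,0]]]';python3 go.py .6155 .0947 .0525
```

```text
time_s: 5.25
ee_pos: [0.6169, 0.0952, 0.0585]
tool_rot: [-0.001, 0.737, -0.675, 0.001]
ft_force: [0.3, -0.1, -1.9]
gripper_width: 0.626
gripper_force: 43.1
t 5.25 tcp [616.9  95.2  58.5] F [ 0.3 -0.1 -1.9] w 0.626 43.06626856327057
shift mm [0.3 1.4 6. ]
turn deg [-0.1   0.01 -0.02]
time_s: 5.65
ee_pos: [0.6162, 0.0949, 0.0541]
tool_rot: [0.0, 0.737, -0.675, -0.0]
ft_force: [0.9, -0.3, -2.8]
gripper_width: 0.615
gripper_force: 43.1
t 5.65 tcp [616.2  94.9  54.1] F [ 0.9 -0.3 -2.8] w 0.615 43.06643396615982
shift mm [0.2 0.7 1.6]
turn deg [ 0.02 -0.01 -0.03]
```

```bash
python3 -m inch '[[1,[0,0,1],[0,0,0]],[1,[0,0,1],[0,0,0]]]'; python3 -m inch '[[1,[0,0,1],[0,0,0]],[1,[0,0,1],[0,0,0]]]';python3 -m inch '[[1,[0,0,1],[0,0,0]],[1,[0,0,1],[0,0,0]]]'
```

```text
time_s: 5.85
ee_pos: [0.6162, 0.0949, 0.0531]
tool_rot: [0.0, 0.737, -0.675, -0.0]
ft_force: [0.2, -0.1, -3.0]
gripper_width: 0.622
gripper_force: 43.1
time_s: 6.05
ee_pos: [0.6163, 0.0949, 0.0531]
tool_rot: [0.0, 0.737, -0.675, 0.0]
ft_force: [-3.3, -0.5, 2.5]
gripper_width: 0.623
gripper_force: 43.4
time_s: 6.25
ee_pos: [0.6163, 0.0949, 0.053]
tool_rot: [-0.0, 0.737, -0.675, 0.0]
ft_force: [-6.0, -0.3, 7.7]
gripper_width: 0.624
gripper_force: 43.9
```

Contact at TCP z 0.053. Release and rise.

```bash
python3 -m inch '[[0.3,[0,0,-1],[0,0,0]],[0.2,[0,0,-1],[0,0,0]],[0,[0,0,-1],[0,0,0]],[0,[0,0,-1],[0,0,0]],[0,[0,0,-1],[0,0,0]]]'; python3 -m inch '[[0,[0,0,-20],[0,0,0]],[0,[0,0,-60],[0,0,0]],[0,[0,0,-100],[0,0,0]],[0,[0,0,-120],[0,0,0]],[0,[0,0,-120],[0,0,0]]]'; python3 wr.py .6155 .0947 .095; python3 go.py .4345 .133 .17
```

```text
time_s: 6.75
ee_pos: [0.6163, 0.095, 0.0521]
tool_rot: [0.0, 0.737, -0.675, 0.0]
ft_force: [0.6, -0.4, -0.6]
gripper_width: 1.002
gripper_force: 0.0
time_s: 7.25
ee_pos: [0.618, 0.0953, 0.1771]
tool_rot: [-0.003, 0.737, -0.675, 0.002]
ft_force: [-0.4, 0.6, 0.0]
gripper_width: 1.0
gripper_force: 0.0
(array([618.3,  93.6,  27.1]), array([618.5,  92.5,  95.9]), np.int64(1557))
t 7.3 tcp [617.   95.3 174.2] F [ 0.8 -0.1 -0.2] w 0.996 0.0
shift mm [-53.5 178.5   3.7]
turn deg [-0.19  0.06 -0.03]
```

```bash
python3 -m inch '[[0,[-10,34,0],[0,0,0]],[0,[-23,77,0],[0,0,0]],[0,[-36,120,0],[0,0,0]],[0,[-49,163,3],[0,0,0]],[0,[-53.5,178.5,4],[0,0,0]],[0,[-53.5,178.5,4],[0,0,0]],[0,[-53.5,178.5,4],[0,0,0]],[0,[-53.5,178.5,4],[0,0,0]]]'; python3 wr.py .4345 .133 .060; python3 go.py .4345 .133 .022
```

```text
time_s: 8.1
ee_pos: [0.4341, 0.1324, 0.1676]
tool_rot: [0.001, 0.737, -0.676, -0.0]
ft_force: [-0.4, 0.7, -0.4]
gripper_width: 1.002
gripper_force: 0.0
(array([435.8, 132.7,  23. ]), array([435.9, 132. ,  60.9]), np.int64(920))
t 8.15 tcp [434.2 132.4 167.6] F [ 0.   0.6 -0.2] w 1.001 0.0
shift mm [ -0.7  -0.6 145.6]
turn deg [ 0.07 -0.05 -0.08]
```

```bash
python3 -m inch '[[0,[0,-1,45],[0,0,0]],[0,[0,-1,90],[0,0,0]],[0,[0,-1,120],[0,0,0]],[0,[0,-1,138],[0,0,0]],[0,[0,-1,145],[0,0,0]],[0,[0,-1,145],[0,0,0]],[0,[0,-1,145],[0,0,0]]]'; python3 -m inch '[[1,[0,0,0],[0,0,0]],[1,[0,0,0],[0,0,0]],[1,[0,0,0],[0,0,0]],[1,[0,0,0],[0,0,0]],[1,[0,0,0],[0,0,0]],[1,[0,0,0],[0,0,0]],[1,[0,0,0],[0,0,0]],[1,[0,0,0],[0,0,0]]]' 35;python3 go.py .6222 .0231 .140
```

```text
time_s: 8.85
ee_pos: [0.4356, 0.1329, 0.0244]
tool_rot: [-0.0, 0.737, -0.676, 0.0]
ft_force: [0.2, 0.5, 0.4]
gripper_width: 0.998
gripper_force: 0.0
time_s: 9.65
ee_pos: [0.4352, 0.133, 0.0242]
tool_rot: [-0.001, 0.737, -0.675, 0.0]
ft_force: [-1.8, 0.2, 6.3]
gripper_width: 0.529
gripper_force: 36.2
t 9.65 tcp [435.2 133.   24.2] F [-1.8  0.2  6.3] w 0.529 36.19116336107254
shift mm [ 125.9 -176.7 -115.6]
turn deg [-0.07  0.02 -0.02]
```

```bash
python3 -m inch '[[1,[0,0,-5],[0,0,0]],[1,[0,0,-20],[0,0,0]],[1,[0,0,-50],[0,0,0]],[1,[0,0,-85],[0,0,0]],[1,[0,0,-110],[0,0,0]],[1,[0,0,-116],[0,0,0]]]'; python3 -m inch '[[1,[6,-8,0],[0,0,0]],[1,[20,-27,0],[0,0,0]],[1,[40,-55,0],[0,0,0]],[1,[60,-85,0],[0,0,0]],[1,[81,-114,0],[0,0,0]],[1,[102,-143,0],[0,0,0]],[1,[118,-166,0],[0,0,0]],[1,[126,-176.5,0],[0,0,0]],[1,[126,-176.5,0],[0,0,0]],[1,[126,-176.5,0],[0,0,0]]]';  python3 go.py .6222 .0231 .0455
```

```text
time_s: 10.25
ee_pos: [0.4358, 0.1332, 0.1423]
tool_rot: [-0.002, 0.737, -0.675, 0.001]
ft_force: [1.1, 0.5, -0.8]
gripper_width: 0.53
gripper_force: 36.0
time_s: 11.25
ee_pos: [0.6209, 0.0222, 0.1369]
tool_rot: [0.001, 0.737, -0.676, -0.001]
ft_force: [0.7, 0.0, -1.1]
gripper_width: 0.524
gripper_force: 36.1
t 11.25 tcp [620.9  22.2 136.9] F [ 0.7  0.  -1.1] w 0.524 36.145997643470764
shift mm [-0.9 -1.7 91.4]
turn deg [ 0.21 -0.02 -0.08]
```

```bash
python3 -m inch '[[1,[0,-0.5,15],[0,0,0]],[1,[0,-0.5,40],[0,0,0]],[1,[0,-0.5,65],[0,0,0]],[1,[0,-0.5,80],[0,0,0]],[1,[0,-0.5,87],[0,0,0]],[1,[0,-0.5,91],[0,0,0]],[1,[0,-0.5,91],[0,0,0]],[1,[0,-0.5,91],[0,0,0]],[1,[0,-0.5,91],[0,0,0]]]'; python3 go.py .6222 .0231 .0455
```

```text
time_s: 12.15
ee_pos: [0.6227, 0.0228, 0.0495]
tool_rot: [-0.001, 0.737, -0.675, 0.001]
ft_force: [0.1, 0.2, -0.2]
gripper_width: 0.529
gripper_force: 36.1
t 12.15 tcp [622.7  22.8  49.5] F [ 0.1  0.2 -0.2] w 0.529 36.143799126148224
shift mm [-0.3  0.5  4. ]
turn deg [-0.1   0.01 -0.03]
```

```bash
python3 -m inch '[[1,[0,0,2],[0,0,0]],[1,[0,0,3],[0,0,0]],[1,[0,0,3],[0,0,0]]]'; python3 -m inch '[[1,[0,0,1],[0,0,0]],[1,[0,0,1],[0,0,0]]]';python3 -m inch '[[1,[0,0,1],[0,0,0]],[1,[0,0,1],[0,0,0]]]'
```

```text
time_s: 12.45
ee_pos: [0.6221, 0.0227, 0.0453]
tool_rot: [0.0, 0.737, -0.675, 0.0]
ft_force: [-0.0, -0.0, -1.6]
gripper_width: 0.529
gripper_force: 36.2
time_s: 12.65
ee_pos: [0.6222, 0.0226, 0.0452]
tool_rot: [0.0, 0.737, -0.675, 0.0]
ft_force: [-3.7, -0.5, 4.5]
gripper_width: 0.527
gripper_force: 36.5
time_s: 12.85
ee_pos: [0.6222, 0.0226, 0.0452]
tool_rot: [-0.0, 0.738, -0.675, 0.0]
ft_force: [-6.7, 1.1, 9.7]
gripper_width: 0.529
gripper_force: 37.1
```

```bash
python3 -m inch '[[0.4,[0,0,-1],[0,0,0]],[0.2,[0,0,-1],[0,0,0]],[0,[0,0,-1],[0,0,0]],[0,[0,0,-1],[0,0,0]],[0,[0,0,-1],[0,0,0]]]'; python3 -m inch '[[0,[0,0,-20],[0,0,0]],[0,[0,0,-60],[0,0,0]],[0,[0,0,-100],[0,0,0]],[0,[0,0,-130],[0,0,0]],[0,[0,0,-130],[0,0,0]],[0,[0,0,-130],[0,0,0]],[0,[0,0,-130],[0,0,0]]]'; python3 wr.py .6222 .023 .081; python3 go.py .3758 -.2575 .17
```

```text
time_s: 13.35
ee_pos: [0.6221, 0.0226, 0.0441]
tool_rot: [0.0, 0.737, -0.675, -0.0]
ft_force: [-0.5, 0.3, -0.6]
gripper_width: 1.0
gripper_force: 0.0
time_s: 14.05
ee_pos: [0.6216, 0.0228, 0.1728]
tool_rot: [0.001, 0.737, -0.675, -0.001]
ft_force: [0.0, 0.1, -0.0]
gripper_width: 0.993
gripper_force: 0.0
(array([620.9,  42.1,  42.7]), array([623.8,  25.7,  81.9]), np.int64(1139))
t 14.1 tcp [621.5  22.7 172.6] F [-0.  -0.8  0.1] w 1.0 0.0
shift mm [257.6 269.3   3.4]
turn deg [ 0.15 -0.02 -0.03]
```

```bash
python3 -m inch '[[0,[18,18,0],[0,0,0]],[0,[50,52,0],[0,0,0]],[0,[82,86,0],[0,0,0]],[0,[114,119,0],[0,0,0]],[0,[146,153,0],[0,0,0]],[0,[178,186,0],[0,0,0]],[0,[210,220,0],[0,0,0]],[0,[240,250,2],[0,0,0]],[0,[257.5,269,3],[0,0,0]],[0,[257.5,269,3],[0,0,0]]]'; python3 -m inch '[[0,[0,0,0],[0,0,0]],[0,[0,0,0],[0,0,0]],[0,[0,0,0],[0,0,0]]]'
python3 - <<'E'
from wr import *
print(lid(shot("pics/w3.png"),.3758,-.2575,.046))
E
python3 go.py .3758 -.2575 .016
```

```text
time_s: 15.1
ee_pos: [0.3745, -0.259, 0.1705]
tool_rot: [0.0, 0.736, -0.677, -0.0]
ft_force: [0.2, 0.1, -0.8]
gripper_width: 1.0
gripper_force: 0.0
time_s: 15.4
ee_pos: [0.3772, -0.2567, 0.171]
tool_rot: [0.0, 0.738, -0.675, -0.0]
ft_force: [0.1, 0.5, 0.1]
gripper_width: 1.004
gripper_force: 0.0
(array([ 376.8, -258.6,   19. ]), array([ 377.1, -259.1,   46.8]), np.int64(570))
t 15.45 tcp [ 377.1 -256.8  171.1] F [-0.   0.2 -0.6] w 1.0 0.0
shift mm [  0.6   1.3 155.1]
turn deg [0.03 0.   0.04]
```

View pics/w3.png

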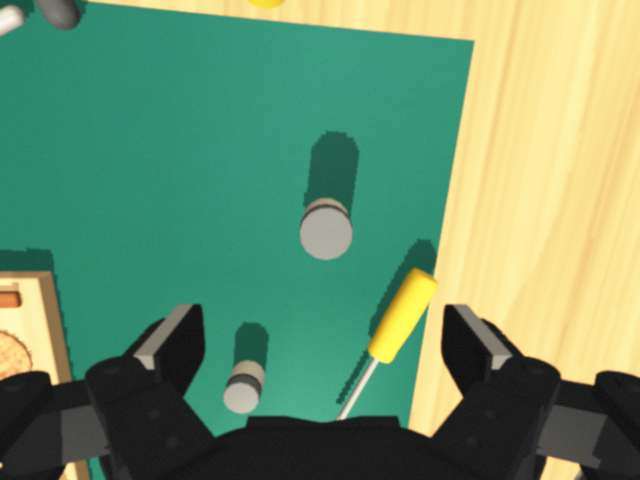

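The short jar's lid is at (326,232). The screwdriver handle runs from (425,275) to (385,355), near the path of the right finger, so I'll measure the clearance.

Run:
```python
from wr import *
d=shot()
hsv=cv2.cvtColor(d["img"],cv2.COLOR_RGB2HSV);m=cv2.inRange(hsv,(22,150,120),(35,255,255))
c=blob(d,m,(400,315),60);w=ray(d,c,.012)
rel=(w[:,:2]-[.3765,-.2575])*1000
print(rel.min(0),rel.max(0)); print("nearest in band |y|<20:",rel[abs(rel[:,1])<20].round(0).tolist()[:5], rel[np.argmin(np.hypot(*rel.T))])
```

```text
[-94.6973649   29.87079828] [-45.34184335 115.16084379]
nearest in band |y|<20: [] [-69.95426191  34.81665044]
```

```bash
python3 -m inch '[[0.2,[1,0.5,45],[0,0,0]],[0.2,[1,0.5,90],[0,0,0]],[0.2,[1,0.5,125],[0,0,0]],[0.2,[1,0.5,148],[0,0,0]],[0.2,[1,0.5,158],[0,0,0]],[0.2,[1,0.5,158],[0,0,0]],[0.2,[1,0.5,158],[0,0,0]]]'; python3 -m inch '[[1,[0,0,0],[0,0,0]],[1,[0,0,0],[0,0,0]],[1,[0,0,0],[0,0,0]],[1,[0,0,0],[0,0,0]],[1,[0,0,0],[0,0,0]],[1,[0,0,0],[0,0,0]],[1,[0,0,0],[0,0,0]],[1,[0,0,0],[0,0,0]]]' 30;python3 go.py .6289 -.0486 .140
```

```text
time_s: 16.2
ee_pos: [0.3772, -0.2586, 0.0148]
tool_rot: [-0.0, 0.738, -0.675, 0.001]
ft_force: [-0.7, -0.1, -0.3]
gripper_width: 0.806
gripper_force: 0.0
time_s: 17.0
ee_pos: [0.377, -0.2587, 0.0147]
tool_rot: [-0.0, 0.737, -0.675, 0.001]
ft_force: [-1.0, -0.2, 6.3]
gripper_width: 0.432
gripper_force: 30.5
t 17.0 tcp [ 377.  -258.7   14.7] F [-1.  -0.2  6.3] w 0.432 30.489896088838577
shift mm [-187.  -269.6 -125. ]
turn deg [-0.1  -0.07 -0.02]
```

```bash
python3 -m inch '[[1,[0,0,-5],[0,0,0]],[1,[0,0,-20],[0,0,0]],[1,[0,0,-50],[0,0,0]],[1,[0,0,-85],[0,0,0]],[1,[0,0,-115],[0,0,0]],[1,[0,0,-125],[0,0,0]]]'; python3 -m inch '[[1,[-8,-11,0],[0,0,0]],[1,[-27,-39,0],[0,0,0]],[1,[-53,-76,0],[0,0,0]],[1,[-79,-114,0],[0,0,0]],[1,[-105,-151,0],[0,0,0]],[1,[-131,-188,0],[0,0,0]],[1,[-156,-225,0],[0,0,0]],[1,[-177,-256,0],[0,0,0]],[1,[-187,-269.5,0],[0,0,0]],[1,[-187,-269.5,0],[0,0,0]]]'; python3 -m inch '[[1,[0,0,0],[0,0,0]],[1,[0,0,0],[0,0,0]],[1,[0,0,0],[0,0,0]]]';  python3 go.py .6289 -.0486 .0357
```

```text
time_s: 17.6
ee_pos: [0.3774, -0.2589, 0.142]
tool_rot: [-0.001, 0.737, -0.675, 0.002]
ft_force: [0.3, -0.4, -0.2]
gripper_width: 0.435
gripper_force: 30.2
time_s: 18.6
ee_pos: [0.6287, -0.046, 0.1346]
tool_rot: [0.002, 0.738, -0.675, -0.002]
ft_force: [-0.7, -0.3, -1.3]
gripper_width: 0.439
gripper_force: 30.4
time_s: 18.9
ee_pos: [0.6279, -0.049, 0.1383]
tool_rot: [0.0, 0.737, -0.676, -0.0]
ft_force: [0.4, -0.0, -0.3]
gripper_width: 0.439
gripper_force: 30.4
t 18.9 tcp [627.9 -49.  138.3] F [ 0.4 -0.  -0.3] w 0.439 30.381968468427658
shift mm [ -0.3  -1.1 102.6]
turn deg [ 0.   -0.   -0.07]
```

```bash
python3 -m inch '[[1,[0,-0.5,15],[0,0,0]],[1,[0,-0.5,40],[0,0,0]],[1,[0,-0.5,65],[0,0,0]],[1,[0,-0.5,85],[0,0,0]],[1,[0,-0.5,94],[0,0,0]],[1,[0,-0.5,98],[0,0,0]],[1,[0,-0.5,98],[0,0,0]],[1,[0,-0.5,98],[0,0,0]],[1,[0,-0.5,98],[0,0,0]]]'; python3 -m inch '[[1,[0,0,2],[0,0,0]],[1,[0,0,3],[0,0,0]],[1,[0,0,3],[0,0,0]],[1,[0,0,3],[0,0,0]]]'; python3 -m inch '[[1,[0,0,1],[0,0,0]],[1,[0,0,1],[0,0,0]]]';python3 go.py .6289 -.0486 .0357
```

```text
time_s: 19.8
ee_pos: [0.6296, -0.0484, 0.0416]
tool_rot: [-0.001, 0.737, -0.675, 0.001]
ft_force: [-0.6, 0.6, -0.2]
gripper_width: 0.436
gripper_force: 30.4
time_s: 20.2
ee_pos: [0.6289, -0.0485, 0.0373]
tool_rot: [0.0, 0.737, -0.675, 0.0]
ft_force: [-0.5, -0.4, -0.4]
gripper_width: 0.438
gripper_force: 30.4
time_s: 20.4
ee_pos: [0.6288, -0.0485, 0.0362]
tool_rot: [0.0, 0.737, -0.675, -0.0]
ft_force: [0.2, -0.6, -1.1]
gripper_width: 0.436
gripper_force: 30.4
t 20.4 tcp [628.8 -48.5  36.2] F [ 0.2 -0.6 -1.1] w 0.436 30.385233163833618
shift mm [ 0.1 -0.1  0.5]
turn deg [ 0.01 -0.01 -0.03]
```

```bash
python3 -m inch '[[1,[0,0,1],[0,0,0]],[1,[0,0,1],[0,0,0]]]';python3 -m inch '[[1,[0,0,1],[0,0,0]],[1,[0,0,1],[0,0,0]]]'
```

```text
time_s: 20.6
ee_pos: [0.629, -0.0485, 0.0358]
tool_rot: [0.0, 0.737, -0.675, 0.0]
ft_force: [-2.0, 0.7, 2.8]
gripper_width: 0.431
gripper_force: 30.6
time_s: 20.8
ee_pos: [0.629, -0.0485, 0.0358]
tool_rot: [-0.0, 0.737, -0.675, 0.0]
ft_force: [-5.2, 1.1, 6.3]
gripper_width: 0.44
gripper_force: 31.1
```

```bash
python3 -m inch '[[0.5,[0,0,-1],[0,0,0]],[0.35,[0,0,-1],[0,0,0]],[0.2,[0,0,-1],[0,0,0]],[0,[0,0,-1],[0,0,0]],[0,[0,0,-1],[0,0,0]]]'; python3 -m inch '[[0,[0,0,-20],[0,0,0]],[0,[0,0,-60],[0,0,0]],[0,[0,0,-100],[0,0,0]],[0,[0,0,-130],[0,0,0]],[0,[0,0,-135],[0,0,0]],[0,[0,0,-135],[0,0,0]],[0,[0,0,-135],[0,0,0]]]'; python3 wr.py .629 -.0486 .067; python3 go.py .4323 -.1112 .16
```

```text
time_s: 21.3
ee_pos: [0.6288, -0.0485, 0.0351]
tool_rot: [0.0, 0.737, -0.675, -0.0]
ft_force: [0.9, 0.4, -0.8]
gripper_width: 1.0
gripper_force: 0.0
time_s: 22.0
ee_pos: [0.6284, -0.0483, 0.1688]
tool_rot: [0.001, 0.737, -0.675, -0.001]
ft_force: [-0.1, -1.0, -0.2]
gripper_width: 0.999
gripper_force: 0.0
(array([627.4, -27.6,  39.9]), array([630.5, -44.4,  67.9]), np.int64(724))
t 22.05 tcp [628.2 -48.4 168.4] F [ 0.1 -1.  -1.1] w 1.0 0.0
shift mm [ 45.4 200.6   8.9]
turn deg [ 0.16  0.01 -0.04]
```

```bash
python3 -m inch '[[0,[8,33,0],[0,0,0]],[0,[17,75,0],[0,0,0]],[0,[27,118,0],[0,0,0]],[0,[37,160,4],[0,0,0]],[0,[45.5,200,8],[0,0,0]],[0,[45.5,200,8],[0,0,0]],[0,[45.5,200,8],[0,0,0]],[0,[45.5,200,8],[0,0,0]]]'; python3 wr.py .4323 -.1112 .034; python3 go.py .4323 -.1112 .006
```

```text
time_s: 22.85
ee_pos: [0.4338, -0.1111, 0.1618]
tool_rot: [0.0, 0.737, -0.675, -0.0]
ft_force: [-0.4, -0.2, 0.2]
gripper_width: 1.001
gripper_force: 0.0
(array([ 433.8, -112.2,   15.1]), array([ 433.5, -112.5,   34.9]), np.int64(349))
t 22.9 tcp [ 434.  -111.1  161.7] F [-0.4 -0.7 -0.7] w 1.003 0.0
shift mm [ -0.    1.5 155.7]
turn deg [ 0.08 -0.01 -0.02]
```

```bash
python3 -m inch '[[0.2,[0.5,0.5,45],[0,0,0]],[0.2,[0.5,0.5,90],[0,0,0]],[0.2,[0.5,0.5,125],[0,0,0]],[0.2,[0.5,0.5,146],[0,0,0]],[0.2,[0.5,0.5,154],[0,0,0]],[0.2,[0.5,0.5,154],[0,0,0]],[0.2,[0.5,0.5,154],[0,0,0]]]'; python3 -m inch '[[1,[0,0,0],[0,0,0]],[1,[0,0,0],[0,0,0]],[1,[0,0,0],[0,0,0]],[1,[0,0,0],[0,0,0]],[1,[0,0,0],[0,0,0]],[1,[0,0,0],[0,0,0]],[1,[0,0,0],[0,0,0]],[1,[0,0,0],[0,0,0]]]' 25;python3 go.py .6355 -.1203 .130
```

```text
time_s: 23.6
ee_pos: [0.4342, -0.1118, 0.0095]
tool_rot: [-0.0, 0.737, -0.675, 0.001]
ft_force: [-0.5, -0.8, 0.6]
gripper_width: 0.799
gripper_force: 0.0
time_s: 24.4
ee_pos: [0.4338, -0.1118, 0.0093]
tool_rot: [-0.0, 0.737, -0.675, 0.001]
ft_force: [-0.7, 1.5, 6.3]
gripper_width: 0.346
gripper_force: 25.1
t 24.4 tcp [ 433.8 -111.8    9.3] F [-0.7  1.5  6.3] w 0.346 25.057930201292038
shift mm [  26.2 -200.4 -120.4]
turn deg [-0.09 -0.02 -0.02]
```

```bash
python3 -m inch '[[1,[0,0,-5],[0,0,0]],[1,[0,0,-20],[0,0,0]],[1,[0,0,-50],[0,0,0]],[1,[0,0,-85],[0,0,0]],[1,[0,0,-112],[0,0,0]],[1,[0,0,-120],[0,0,0]]]'; python3 -m inch '[[1,[1,-9,0],[0,0,0]],[1,[4,-32,0],[0,0,0]],[1,[8,-66,0],[0,0,0]],[1,[13,-100,0],[0,0,0]],[1,[17,-134,0],[0,0,0]],[1,[22,-168,0],[0,0,0]],[1,[25,-191,0],[0,0,0]],[1,[26,-200.5,0],[0,0,0]],[1,[26,-200.5,0],[0,0,0]],[1,[26,-200.5,0],[0,0,0]]]'; python3 -m inch '[[1,[0,0,0],[0,0,0]],[1,[0,0,0],[0,0,0]],[1,[0,0,0],[0,0,0]]]';  python3 go.py .6355 -.1203 .0305
```

```text
time_s: 25.0
ee_pos: [0.4343, -0.112, 0.1316]
tool_rot: [-0.002, 0.737, -0.675, 0.002]
ft_force: [-0.1, 0.1, -0.6]
gripper_width: 0.339
gripper_force: 24.8
time_s: 26.0
ee_pos: [0.6344, -0.1202, 0.1271]
tool_rot: [0.001, 0.737, -0.676, -0.001]
ft_force: [0.3, 0.4, 0.4]
gripper_width: 0.338
gripper_force: 24.9
time_s: 26.3
ee_pos: [0.6349, -0.1201, 0.1289]
tool_rot: [-0.0, 0.737, -0.675, 0.0]
ft_force: [0.7, -0.1, -0.2]
gripper_width: 0.341
gripper_force: 24.9
t 26.3 tcp [ 634.9 -120.1  128.9] F [ 0.7 -0.1 -0.2] w 0.341 24.917965829372406
shift mm [ 0.2 -0.5 98.4]
turn deg [-0.06  0.   -0.03]
```

```bash
python3 -m inch '[[1,[0,-0.5,15],[0,0,0]],[1,[0,-0.5,40],[0,0,0]],[1,[0,-0.5,65],[0,0,0]],[1,[0,-0.5,84],[0,0,0]],[1,[0,-0.5,92],[0,0,0]],[1,[0,-0.5,95],[0,0,0]],[1,[0,-0.5,95],[0,0,0]],[1,[0,-0.5,95],[0,0,0]],[1,[0,-0.5,95],[0,0,0]]]'; python3 -m inch '[[1,[0,0,2],[0,0,0]],[1,[0,0,3],[0,0,0]],[1,[0,0,3],[0,0,0]],[1,[0,0,3],[0,0,0]]]'; python3 -m inch '[[1,[0,0,1],[0,0,0]],[1,[0,0,1],[0,0,0]]]'
```

```text
time_s: 27.2
ee_pos: [0.6363, -0.1202, 0.0346]
tool_rot: [-0.001, 0.737, -0.675, 0.001]
ft_force: [-0.4, -0.2, -0.9]
gripper_width: 0.34
gripper_force: 24.9
time_s: 27.6
ee_pos: [0.6358, -0.1202, 0.0305]
tool_rot: [-0.0, 0.737, -0.675, 0.0]
ft_force: [-0.2, 0.1, 0.2]
gripper_width: 0.336
gripper_force: 24.9
time_s: 27.8
ee_pos: [0.6358, -0.1202, 0.0304]
tool_rot: [0.0, 0.737, -0.675, 0.0]
ft_force: [-2.2, 1.1, 5.2]
gripper_width: 0.338
gripper_force: 25.3
```

```bash
python3 -m inch '[[0.55,[0,0,0],[0,0,0]],[0.4,[0,0,0],[0,0,0]],[0.2,[0,0,0],[0,0,0]],[0,[0,0,-1],[0,0,0]],[0,[0,0,-1],[0,0,0]]]'; python3 -m inch '[[0,[0,0,-20],[0,0,0]],[0,[0,0,-60],[0,0,0]],[0,[0,0,-100],[0,0,0]],[0,[0,0,-140],[0,0,0]],[0,[-30,40,-160],[0,0,0]],[0,[-50,80,-160],[0,0,0]],[0,[-50,120,-160],[0,0,0]],[0,[-50,160,-160],[0,0,0]],[0,[-50,200,-160],[0,0,0]],[0,[-50,220,-160],[0,0,0]]]'
python3 - <<'E'
from h import *
from rig import eyes
for n in ["top","scene"]:
    d=eyes.snapshot(n);cv2.imwrite(f"pics/{n}1.png",d["img"][:,:,::-1])
    px=np.mgrid[0:640,0:480].reshape(2,-1).T;w=zpts(d,px)
    for j,h,p in [("tallest",74,(615.5,94.7)),("tall",60,(622.2,23.1)),("short",46,(628.9,-48.6)),("shortest",34,(635.5,-120.3))]:
        k=(abs(w[:,2]-.021-h/1000)<.004)&(np.hypot(*(w[:,:2]-np.array(p)/1000).T)<.035)
        (x,y),r=cv2.minEnclosingCircle(np.float32(w[k,:2]*1000));print(n,j,np.round([x-p[0],y-p[1],r],1),np.round(w[k].mean(0)*1000-[*p,0],1),k.sum())
E
```

```text
time_s: 28.3
ee_pos: [0.6357, -0.1202, 0.0304]
tool_rot: [0.0, 0.737, -0.675, 0.0]
ft_force: [0.2, -0.7, -0.6]
gripper_width: 0.997
gripper_force: 0.0
time_s: 29.3
ee_pos: [0.4102, -0.0899, 0.1909]
tool_rot: [-0.001, 0.737, -0.675, 0.001]
ft_force: [0.3, -0.2, 1.0]
gripper_width: 1.0
gripper_force: 0.0
top tallest [ 0.2 -0.  26.8] [-0.  -0.1 94.3] 791
top tall [-0.6  1.4 23. ] [-0.8  1.2 80.2] 568
top short [-0.5  2.1 19. ] [-0.9  2.  66.2] 372
top shortest [-0.   1.4 15. ] [-0.4  1.5 54.2] 226
scene tallest [-0.6 -2.1 28.1] [ 1.1 -1.9 95.1] 842
scene tall [-1.3 -2.1 24. ] [ 0.2 -1.1 81. ] 626
scene short [-1.4  0.8 19.9] [-0.1 -0.1 66.9] 433
scene shortest [-0.5 -0.9 15.4] [ 0.4 -0.3 54.8] 282
```

View pics/top1.png

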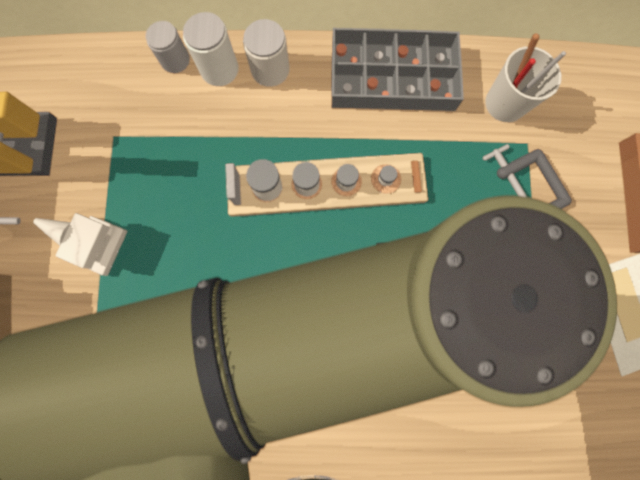

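View pics/scene1.png

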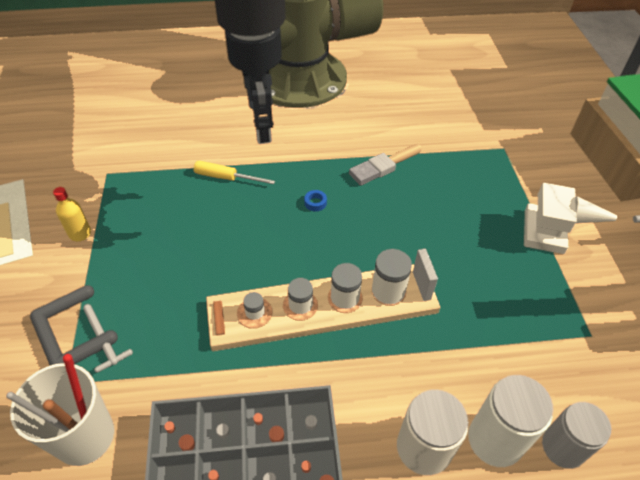

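All four jars stand upright in order from the post. In the top view they are at (263,180), (306,180), (347,179) and (388,178), within about 2 mm of the pad centres, and the gripper is clear.

```bash
python3 -m inch '[[0,[0,0,0],[0,0,0]],[0,[0,0,0],[0,0,0]],[0,[0,0,0],[0,0,0]]]'; python3 -c "
from rig import finish_job
print(finish_job())"
```

```text
time_s: 29.7
ee_pos: [0.4125, -0.0895, 0.1899]
tool_rot: [0.001, 0.737, -0.676, -0.0]
ft_force: [-0.5, 0.3, 0.7]
gripper_width: 1.002
gripper_force: 0.0
the job is handed in; nothing more can be done
None
```

The job is handed in: all four jars stand upright on their pads in height order, tallest by the post, each within about 2 mm of its pad centre, at 29.7 s on the robot's clock.

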